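# Release the whisk and hold it level over the drying tray

## Robot

A 7-joint arm with a two-finger parallel gripper is mounted at the origin on the work surface. World frame = base frame: x ahead of the robot, y to its left, z up, the work surface at z = 0. Lengths are in m, angles in rad, forces in N, time in s.
With the tool pointing down it reaches from about 0.35 to 0.775 m from the base axis. Payload 3.1 kg.
Tool frame: the origin (TCP) lies midway between the tips of the shut fingers; the grasp point (between the pads) lies 19 mm behind it (bot.grasp_offset is the distance from the TCP to the grasp point, in m); y points along the fingers, x is the direction in which the jaws open and shut, and the axes are right-handed (so a half turn about y gives the same grasp; the last joint's range is limited). The gripper opens to 85 mm and grips with 20 to 120 N. Pads are 22 mm wide; open, the fingers measure 114 mm over their backs; the gripper's body (76 mm by 85 mm) begins 54 mm behind the grasp point. The pads swing forward as they close: fully open they stand 13 mm farther back than shut.
Start: joints at [1.12, 0.311, 0.014, 1.512, -0.004, 1.319, -0.027], TCP at [0.219, -0.505, 0.194] pointing down, gripper open.
Joint ranges: [-2.7, 2.7], [-0.3, 1.91], [-1.27, 1.3], [0.12, 2.57], [-1.44, 4.58], [0.2, 2.03], [-3.05, 3.05]. Speed limits (rad/s): [2.79, 2.79, 3.14, 3.14, 3.14, 3.14, 3.14].

## Interface

Orientations are given as [roll, pitch, yaw] about the fixed x, y, z axes, in that order (R = Rz(yaw) Ry(pitch) Rx(roll)).
In Python, from bench import bot, capture, models gives the robot as it stands. The module is installed in compiled form; this text tells all that it offers.
- The arm moves only by the shell command python3 -m inch 'ROWS' [OPENING] [FORCE]. ROWS is a JSON object of lists of equal length, an entry for each row: "dp": the shift along the world's x, y, z in mm, a list of three; "angular": the turn, a rotation vector about the world's x, y, z in rad, a list of three. In form: {"dp": [[x, y, z], ...], "angular": [[rx, ry, rz], ...]}. A call has exactly 10 rows; each row shifts and turns the commanded pose from where the row before left it; what a row does not reach is not made up. A row lasts 1/10 s, in which the tool goes at most 50 mm and 8.59 degrees, less where a joint would pass 70% of its speed; a pose out of reach is approached as far as the arm can. A call with a gripper value outside its range is refused whole. OPENING is the closure, from 0 (fully open) to 1 (shut), set as the call begins (- or left out, the last holds). The fingers move at their own pace and stop on an object; FORCE is the grip in N (left out, the last holds). Time passes only in rows, so rows that do not move let the fingers close, or fill a call up. It gives the time, the measured TCP pose, the force and the opening at its end, in the units of the state.
- bot.observe(): the state, without advancing time (a new reading comes with each control period).
- capture(name): name is "side" or "top" or "wrist"; returns a dict with "pixels" (420x560x3 uint8, red, green, blue), "camera_matrix" (3x3 intrinsics, pixels), "dist_coeffs" ([k1, k2, p1, p2, k3] as OpenCV has them; the pictures are not rectified), "R" (3x3) and "t" (3): a world point X has camera coordinates R X + t. Camera axes: x right, y down, z forward; pixel columns grow to the right and rows downward; lengths in m; the calibration is good to about 2 mm. A picture is of the moment at which its call begins. There is no depth.
- bot.job_done(): hands the job in, once; it reports no verdict.
Trained networks look in the newest picture that a camera, given by its name, has taken for a name from the list of things; names that differ only in an ending like _2 or _b are one class to them, and where a whole thing is asked for, a point or a joint stands for the part that bears it (a point fixed in the world has none). Each returns a list of dicts, best first, with "score" (0 to 1); they miss things now and then, are a little off and sometimes report something else, mostly with a low value. They report only what shows in the picture. A call takes as long as a camera call. They do not tell look-alikes from the thing itself.
- models.search_frame(camera, label): "centre" ([column, row] in pixels, amid what is visible of it).
- models.regions_of(camera, label): "region" (420x560 bool, what is visible of it) and "centre" ([column, row] in pixels, amid what is visible of it).
The state is a dict: "t": time; "joint_positions": joint angles; "dq": joint speeds; "tau": joint torques, N m; "tcp_pos": TCP position; "ee_rot": TCP orientation; "wrist_force": force on the tool from outside, world axes, zero at the start; "torque": the same for the moment, N m; "grip_width": finger opening in m.
Only numpy, scipy, OpenCV 4.12 (cv2) and the standard library are available. Lean on these libraries where they do the work, as an engineer would, in place of code of your own. Each camera call takes 0.05 s, during which the arm holds its last target.

## Task

Press the pedal of the leaning whisk holder right down to its stop so that the wire bail swings off the whisk's collar, then draw the whisk out of its sleeve, turn it level and hold it still with its middle over the middle of the drying tray, at least 15 cm above the counter. Finish while still holding the whisk up there in the gripper; do not put it down, and leave the cups and the spatula where they are.

Things in the scene. Friction and masses are not known exactly. Their poses are not given: they have to be found in the camera images.
- stand: Grey plastic whisk holder, fixed to the counter: a base plate 135 x 100 x 10 mm that carries a square sleeve leaning 40 degrees up from level towards the stand's +x. Origin on the counter; x is the horizontal direction in which the sleeve and the whisk lean (away from the pedal), y level across, z up. Sleeve mouth centre at (50, 0, 80) mm. The pedal lies on the -x side, its hinge (along y) at (-12, 0, 22) mm.
- mouth (a point): Centre of the sleeve's mouth, 80 mm above the counter. The sleeve is 34 mm wide outside and 84 mm deep inside along its 40 degree slope. Axes as the stand's.
- pedal_pad (a point): Press point on the top face of the pedal, on its middle line 70 mm from the hinge; the pedal is a grey plate 88 mm long from the hinge, 60 mm wide, 6 mm thick. At rest it slopes up 0.25 rad towards its free end, this point being about 42 mm above the counter; at the stop it is about 19 mm above the counter and the plate slopes down 0.08 rad. The axes turn with the pedal; at rest they are the stand's.
- pedal (a joint): Pedal angle, rad: 0 at rest, 0.33 at the stop. A spring returns it; it takes about 4 N at the pad to start and 10 N to reach the stop.
- bail (a joint): Wire bail across the whisk just above its collar, 52 mm wide, hinged on the sleeve: 0 closed, when it locks the whisk in; pressing the pedal swings it up and back to about 1.0 rad, where friction leaves it when the pedal springs back.
- whisk: The stainless whisk, 260 mm long, 0.1 to 0.2 kg. Origin on its axis at the underside of the collar; z runs along the axis from handle to wire head. Handle 22 mm thick from -80 to 0 mm, inside the sleeve; collar 34 mm across from 0 to 6 mm; neck 16 mm thick from 6 to 86 mm; wire head from 80 to 180 mm, 60 mm across at its widest. In the holder it leans at 40 degrees, head up, the collar resting on the sleeve's mouth; it must be drawn 85 mm along its axis to come free.
- whisk_neck (a point): Middle of the whisk and of its round neck (16 mm thick), 47 mm along z from the collar's underside: grasp here, fingers either side, the gripper leaning so that it comes in from above square to the whisk, give or take 20 degrees (the wire head leaves no room for an upright gripper). About 110 mm above the counter at the start. Axes as the whisk's: z from handle to head.
- tray: Grey plastic drying tray with low walls, 260 x 180 x 25 mm, fixed; origin at the centre of its underside, on the counter; x along its long side.
- tray_center (a point): Middle of the tray's floor, 5 mm above the counter. Axes as the tray's.
- cup_a: Blue enamel cup, 72 mm across, 75 mm tall, upright on the counter; origin under its centre. Leave it alone.
- cup_b: Another such cup. Leave it alone.
- spatula: Spatula, 240 mm long, lying along its x on the counter between holder and tray; leave it alone.
Not all that is in view belongs to the job. There is more than one size of the stand; the one meant has the size given above.

How it is judged:
On the way, in this order (a step that is already met when the one before it is completed fails the run):
1. the pedal is pressed down to its stop (value of joint pedal above 0.3 rad), for 0.2 s.
2. the whisk is drawn right out of the sleeve in the gripper (distance between whisk_neck and mouth above 0.13 m and height (world z) of whisk_neck above 0.13 m and contact force between the fingers and whisk above 1 N), for 0.2 s.
At the end, for the whole second after the job is handed in: The gripper holds the whisk still, level within 12 degrees, its middle at least 150 mm above the counter and within 50 mm (seen from above) of the tray's middle, touching neither holder nor tray (height (world z) of whisk_neck above 0.15 m and angle between whisk_neck's own z axis and vertical between 1.36 and 1.78 rad and horizontal distance between whisk_neck and tray_center below 0.05 m and contact force between the fingers and whisk above 1 N and contact force between whisk and stand below 0.2 N and contact force between whisk and tray below 0.2 N and linear speed of whisk below 0.03 m/s); the arm keeps its last pose, push and grip.
It fails at once if a cup or the spatula is pushed more than 30 mm (distance of any of cup_a, cup_b, spatula from where it was at the start of the episode above 0.03 m).
It fails at once if a cup is tipped (angle between any of cup_a, cup_b's own z axis and vertical above 0.4 rad).
It also fails if it takes over 54 s, if anything falls off the work surface, if the arm or the gripper's body presses on something with over 40 N, if the wrist force passes 120 N, or if a joint passes its speed limit or range.

## Working session

There is one attempt and no reset: what is moved stays moved. The work goes in short steps, Python scripts to look and compute and a shell command to move; the robot and the scene stay as the last step left them, time stands still between calls to the robot, and variables do not carry over. Pictures are saved under pics/ and viewed, and the job is handed in when it is done.

```bash
mkdir -p pics; python3 - <<'E'
from bench import bot, capture, models
import cv2,numpy as np
s=bot.observe(); print({k:(np.round(v,3).tolist() if k!='t' else v) for k,v in s.items()}, bot.grasp_offset)
for c in ['side','top','wrist']:
    d=capture(c); cv2.imwrite(f'pics/{c}0.png',d['pixels'][:,:,::-1])
    print(c,d['camera_matrix'].tolist(),d['dist_coeffs'],np.round(d['R'],3).tolist(),d['t'])
    np.savez(f'pics/{c}0.npz',**d)
    if c!='wrist':
        for l in ['stand','whisk','tray','cup_a','spatula','pedal','whisk_neck','mouth','pedal_pad','bail']:
            try: print(l,[(np.round(r['centre']).tolist(),round(r['score'],2)) for r in models.search_frame(c,l)])
            except Exception as e: print(l,e)
E
```

```text
{'t': 0.0, 'joint_positions': [1.12, 0.312, 0.014, 1.513, -0.004, 1.319, -0.027], 'dq': [-0.0, 0.001, -0.0, 0.0, 0.001, -0.002, 0.0], 'tau': [0.0, -37.991, 0.146, -23.059, 0.012, 0.014, -0.0], 'tcp_pos': [0.218, -0.504, 0.193], 'ee_rot': [-1.571, 0.002, -1.162], 'wrist_force': [-0.273, 0.173, -0.051], 'torque': [0.021, 0.022, -0.091], 'grip_width': 0.085} 0.0187
side [[397.7839610436308, 0.0, 285.9269609980707], [0.0, 397.7839610436308, 210.13614424754], [0.0, 0.0, 1.0]] [-0.06326224  0.          0.          0.          0.        ] [[-0.983, -0.182, 0.024], [-0.111, 0.487, -0.866], [0.146, -0.854, -0.499]] [0.43681762 0.17618509 0.86370512]
stand [([269.0, 208.0], 0.84), ([274.0, 175.0], 0.69), ([376.0, 190.0], 0.6)]
whisk [([238.0, 162.0], 0.62), ([219.0, 325.0], 0.32)]
tray [([223.0, 326.0], 0.79), ([275.0, 264.0], 0.67)]
cup_a [([187.0, 222.0], 0.92), ([174.0, 258.0], 0.81)]
spatula [([276.0, 263.0], 0.69)]
pedal [([407.0, 198.0], 0.97), ([296.0, 210.0], 0.67)]
whisk_neck [([239.0, 166.0], 0.67)]
mouth [([273.0, 207.0], 0.83), ([376.0, 191.0], 0.73), ([273.0, 178.0], 0.61)]
pedal_
[... 660 characters left out ...]
], 0.85), ([331.0, 225.0], 0.65), ([360.0, 136.0], 0.31)]
pedal [([385.0, 358.0], 0.89), ([326.0, 226.0], 0.71), ([420.0, 204.0], 0.62)]
whisk_neck [([357.0, 142.0], 0.6)]
mouth [([419.0, 184.0], 0.9), ([399.0, 320.0], 0.86), ([336.0, 200.0], 0.64)]
pedal_pad [([331.0, 223.0], 0.97), ([385.0, 359.0], 0.72), ([420.0, 203.0], 0.63)]
bail [([423.0, 310.0], 0.68), ([357.0, 187.0], 0.64), ([424.0, 182.0], 0.53)]
wrist [[366.3808750476544, 0.0, 280.3927922912461], [0.0, 366.3808750476544, 214.2244972109199], [0.0, 0.0, 1.0]] [-0.06591597  0.          0.          0.          0.        ] [[0.398, -0.918, 0.001], [-0.882, -0.382, 0.277], [-0.254, -0.111, -0.961]] [-0.5506538  -0.03614583  0.37816114]
```

View pics/side0.png

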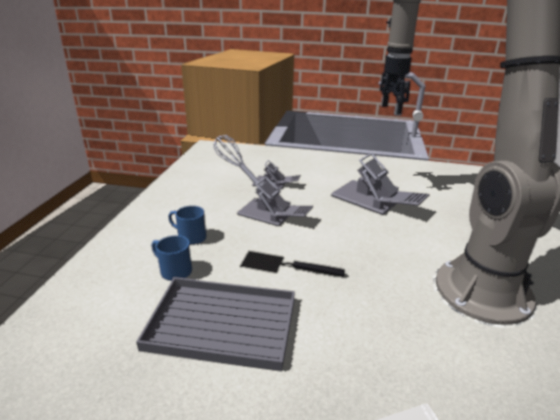

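View pics/top0.png

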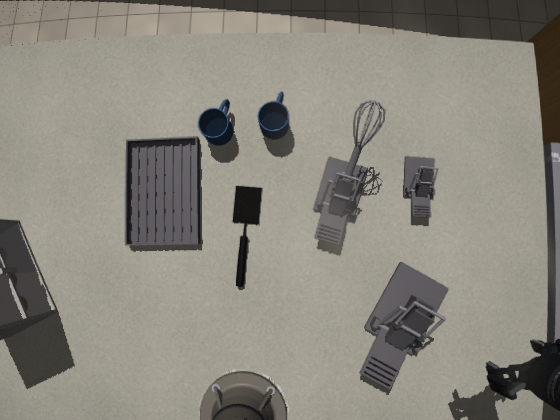

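View pics/wrist0.png

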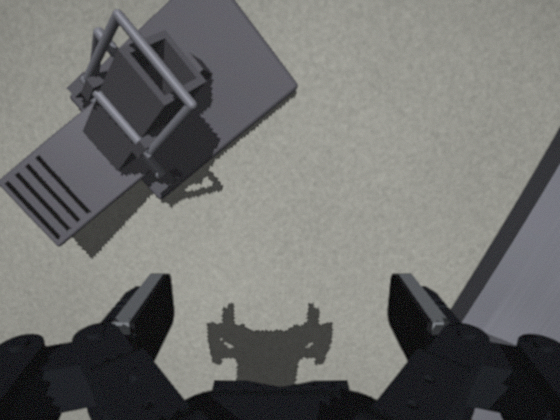

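```bash
python3 - <<'E'
import cv2
a=cv2.imread('pics/top0.png')[90:260,290:460]; cv2.imwrite('pics/topc.png',cv2.resize(a,None,fx=3.5,fy=3.5,interpolation=cv2.INTER_CUBIC))
a=cv2.imread('pics/side0.png')[125:235,200:340]; cv2.imwrite('pics/sidec.png',cv2.resize(a,None,fx=5,fy=5,interpolation=cv2.INTER_CUBIC))
E
```

```text
(no output)
```

View pics/topc.png

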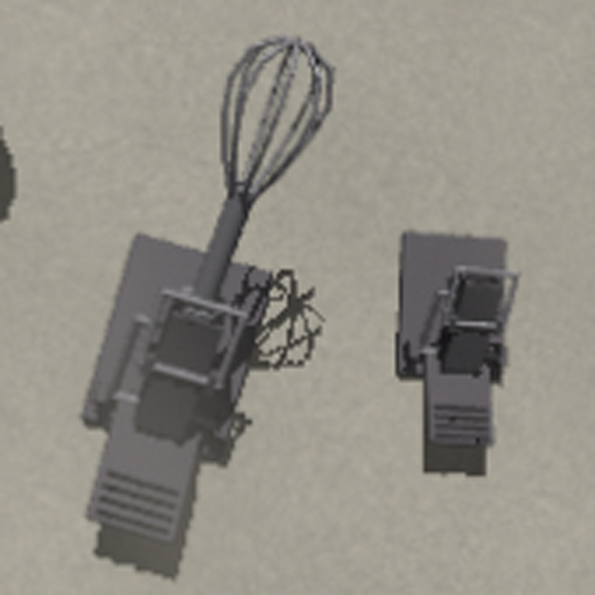

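View pics/sidec.png

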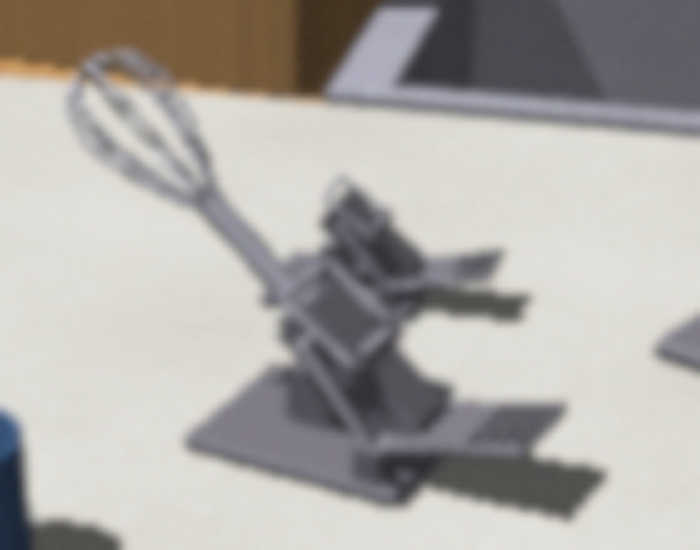

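```bash
cat > h.py <<'E'
import numpy as np,cv2
from scipy.optimize import least_squares
def load(c,n=0): return dict(np.load(f'pics/{c}{n}.npz'))
def proj(d,X):
    X=np.atleast_2d(X).astype(float)
    return cv2.projectPoints(X,cv2.Rodrigues(d['R'])[0],d['t'].reshape(3,1),d['camera_matrix'],d['dist_coeffs'])[0][:,0]
def atz(d,uv,z):
    n=cv2.undistortPoints(np.array([[uv]],float),d['camera_matrix'],d['dist_coeffs'])[0,0]
    v=d['R'].T@np.array([*n,1]); o=-d['R'].T@d['t']
    return o+v*(z-o[2])/v[2]
E
cat > fit.py <<'E'
from h import *
T=load('top');S=load('side')
a=.25;c40,s40=np.cos(np.radians(40)),np.sin(np.radians(40))
e=[-.0965,.0467]
W=lambda s:[.05+s*c40,0,.08+s*s40]
# (cam, px, stand pt, plateflag)
obs=[(T,(315.1,238.),[e[0],.03,e[1]],0),(T,(339.1,244.3),[e[0],-.03,e[1]],0),
(T,(373.7,100.3),W(.18),0),(T,(358,145.7),W(.083),0),
(T,(329.4,157.1),[.135,.05,.01],1),(T,(367.7,167.1),[.135,-.05,.01],1),(T,(314.3,207.7),[0,.05,.01],1),
(S,(241,164),W(.083),0),(S,(313,206),[e[0],-.03,e[1]],0),(S,(305,214.8),[e[0],.03,e[1]],0),
(S,(237.4,212.4),[.135,.05,.01],1),(S,(280,224),[0,.05,.01],1)]
def w(p,q,f):
    q=np.array(q)+[p[3]*f,0,0]; c,s=np.cos(p[2]),np.sin(p[2])
    return np.array([p[0]+c*q[0]-s*q[1],p[1]+s*q[0]+c*q[1],q[2]])
def res(p): return np.concatenate([proj(d,w(p,q,f))[0]-uv for d,uv,q,f in obs])
g=atz(T,(338,198),.04)
r=least_squares(res,[g[0],g[1],-.2,-.06],loss='soft_l1')
print(r.x,np.round(res(r.x).reshape(-1,2),1).tolist())
p=r.x
for n,q in dict(mouth=[.05,0,.08],pad=[-.012-.07*np.cos(a)+.0007,0,.042],neck=W(.047),tip=W(.18)).items(): print(n,w(p,q,0).round(4))
# tray
# corners top rim z=.025
for uv in [(126,139),(199,138),(202,247),(126,248)]: print('tray',atz(T,uv,.025).round(3))
for uv in [(178,282),(296,292)]: print('trayS',atz(S,uv,.025).round(3))
for uv in [(240,284),(248,187)]: print('spat',atz(T,uv,.005).round(3))
for uv in [(274,112),(214,118)]: print('cup',atz(T,uv,.075).round(3))
E
python3 fit.py
```

```text
[ 0.50975529 -0.21513896 -0.26792319 -0.03353367] [[-0.6, -0.6], [0.8, 0.5], [0.0, 1.3], [0.4, -1.0], [-1.5, -1.2], [0.2, 0.3], [-1.7, 1.9], [-0.0, -0.0], [0.7, -1.7], [-0.1, -0.7], [-0.7, -0.8], [-0.3, -0.4]]
mouth [ 0.558  -0.2284  0.08  ]
pad [ 0.4335 -0.1942  0.042 ]
neck [ 0.5927 -0.2379  0.1102]
tip [ 0.6909 -0.2649  0.1957]
tray [0.657 0.303 0.025]
tray [0.659 0.118 0.025]
tray [0.397 0.102 0.025]
tray [0.39  0.288 0.025]
trayS [0.649 0.139 0.025]
trayS [0.402 0.117 0.025]
spat [0.31  0.012 0.005]
spat [ 0.543 -0.002  0.005]
cup [ 0.707 -0.065  0.075]
cup [0.693 0.073 0.075]
```

```bash
python3 - <<'E'
import cv2
a=cv2.imread('pics/top0.png')[80:300,100:300]; cv2.imwrite('pics/topt.png',cv2.resize(a,None,fx=2.7,fy=2.7,interpolation=cv2.INTER_CUBIC))
E
```

```text
(no output)
```

View pics/topt.png

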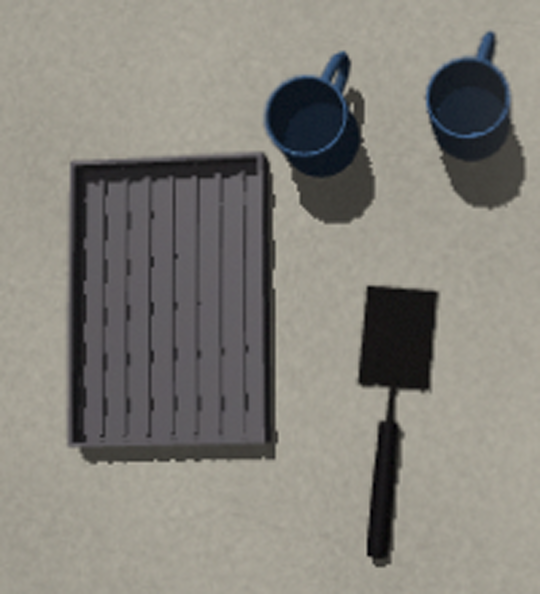

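```bash
python3 -m inch '{"dp":[[22,22,12],[22,30,12],[22,32,10],[22,33,0],[22,33,0],[22,33,0],[20,33,0],[20,33,0],[20,32,0],[20,30,0]],"angular":[[0,0,-0.068],[0,0,-0.068],[0,0,-0.068],[0,0,-0.068],[0,0,-0.068],[0,0,-0.068],[0,0,-0.068],[0,0,-0.068],[0,0,-0.068],[0,0,-0.068]]}' 1 60
python3 -c "
from bench import bot
print(bot.observe())"
```

```text
t: 2.15
tcp_pos: [0.4314, -0.1921, 0.2283]
ee_rot: [-1.57, -0.0, -1.844]
wrist_force: [0.8, -1.3, -1.4]
grip_width: 0.0001
{'t': 2.15, 'joint_positions': array([ 0.55688565,  0.14143053, -0.1978558 ,  1.6434915 ,  0.02836325,
        1.35879855, -1.48933104]), 'dq': array([-0.53778296,  0.11979968, -0.25432784, -0.12912045,  0.0625073 ,
        0.01186127, -1.47138226]), 'tau': array([  1.9551491 , -31.00731611,  -0.45524513, -22.70210445,
        -0.09634913,   0.17299531,   1.21283133]), 'tcp_pos': array([ 0.43137187, -0.19205938,  0.2282972 ]), 'ee_rot': array([-1.57012210e+00, -7.56747558e-05, -1.84433529e+00]), 'wrist_force': array([ 0.82534737, -1.33217162, -1.4461135 ]), 'torque': array([ 0.02077831, -0.0361654 ,  0.0071096 ]), 'grip_width': 0.0001481709164478079}
```

```bash
python3 -m inch '{"dp":[[0,0,-18],[0,0,-20],[0,0,-20],[0,0,-20],[0,0,-20],[0,0,-20],[0,0,-20],[0,0,-20],[0,0,-8],[0,0,0]],"angular":[[0,0,0],[0,0,0],[0,0,0],[0,0,0],[0,0,0],[0,0,0],[0,0,0],[0,0,0],[0,0,0],[0,0,0]]}' 1 60
python3 -c "
from bench import capture
import cv2
for c in ['side','wrist']:
  a=capture(c)['pixels'][:,:,::-1]
  if c=='side': a=cv2.resize(a[100:240,180:360],None,fx=4,fy=4,interpolation=2)
  cv2.imwrite(f'pics/{c}1.png',a)"
```

```text
t: 3.15
tcp_pos: [0.4297, -0.1933, 0.0611]
ee_rot: [-1.573, 0.0, -1.842]
wrist_force: [-0.2, 0.3, 0.4]
grip_width: -0.0001
```

View pics/side1.png

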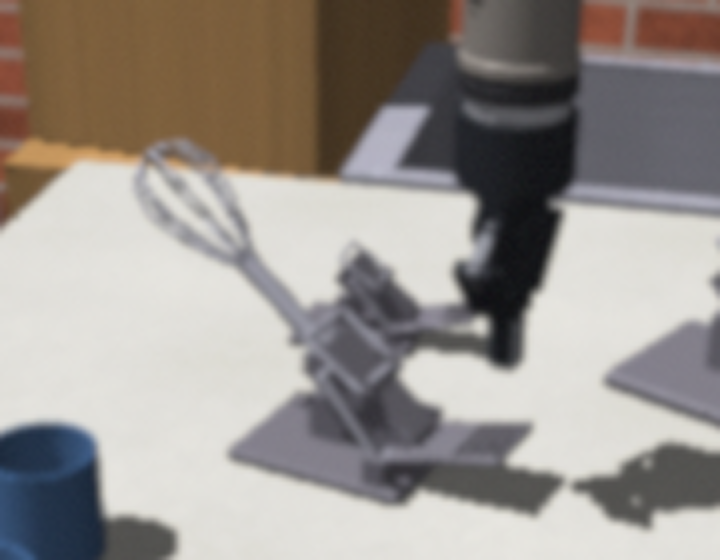

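View pics/wrist1.png

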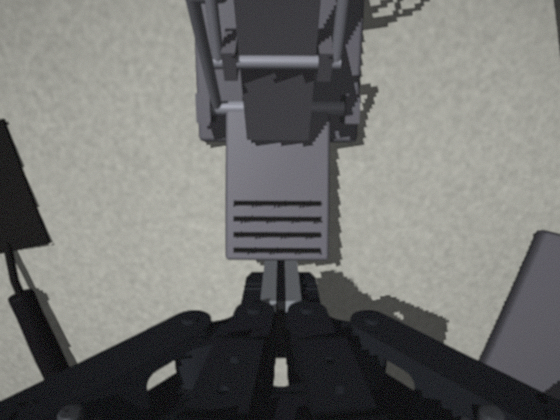

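```bash
python3 - <<'E'
from h import *
from bench import capture
S=load('side')
d=capture('wrist')
for X in [[.4297,-.1933,.0611],[.4335,-.1942,.042],[.4335,-.1942,.062]]:print(proj(S,X),proj(d,X))
# wrist px: pedal end corners
for uv in [(227,259),(328,261)]: print(atz(d,uv,.0467))
E
```

```text
[[305.03820745 203.16487912]] [[279.00951746 250.40132369]]
[[303.35128742 209.05572203]] [[278.82531411 231.84682352]]
[[303.69293039 202.55629001]] [[278.7098084  244.09993039]]
[ 0.42710869 -0.16136042  0.0467    ]
[ 0.41025356 -0.21724968  0.0467    ]
```

```bash
python3 - <<'E'
from bench import capture
import cv2
from h import *
a=capture('side');p=a['pixels'][:,:,::-1][165:225,270:340]
cv2.imwrite('pics/s2.png',cv2.resize(p,None,fx=8,fy=8,interpolation=0))
a=capture('wrist');p=a['pixels'][:,:,::-1][220:320,220:340]
cv2.imwrite('pics/w2.png',cv2.resize(p,None,fx=6,fy=6,interpolation=0))
E
```

```text
(no output)
```

View pics/s2.png

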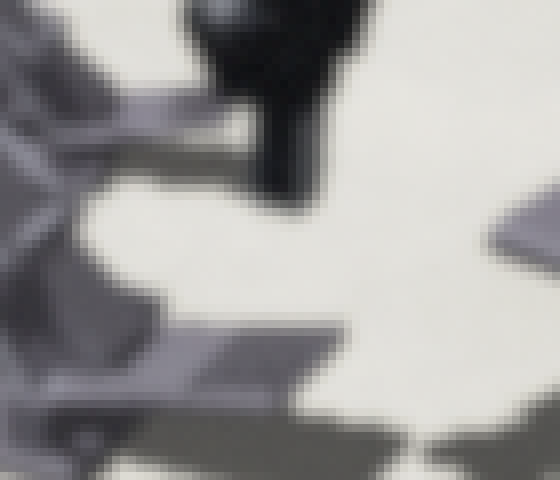

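View pics/w2.png

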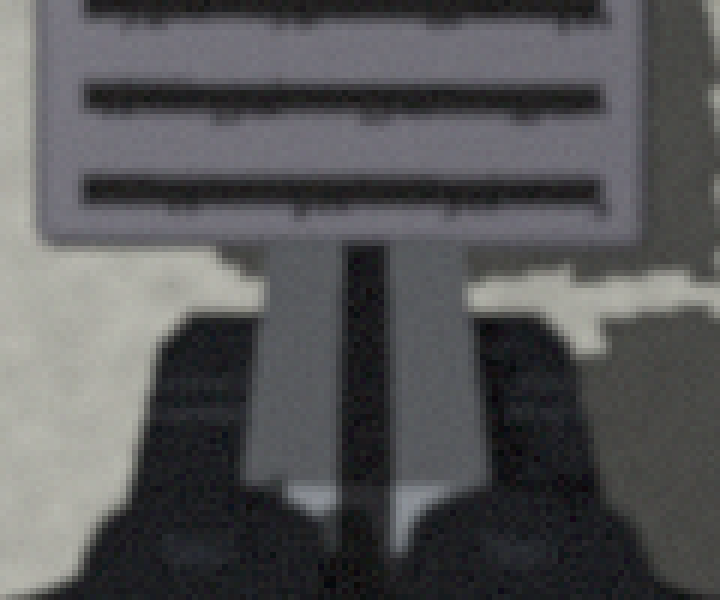

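```bash
cat >> h.py <<'E'
def tri(obs):
    P=lambda X: np.concatenate([proj(d,X)[0]-uv for d,uv in obs])
    r=least_squares(P,[.5,-.2,.1]); return r.x.round(4), r.fun.round(1)
E
python3 - <<'E'
from h import *
from bench import capture,bot
S=load('side');d=capture('wrist');t=capture('top')
print(tri([(S,(306,191)),(d,(279,261))]))
print(proj(t,bot.observe()['tcp_pos']))
cv2.imwrite('pics/t2.png',cv2.resize(t['pixels'][80:300,250:450,::-1],None,fx=3,fy=2.7,interpolation=2))
# wrist camera center & its dir in world
print(-d['R'].T@d['t'],d['R'][2])
E
```

```text
(array([ 0.4368, -0.1955,  0.0926]), array([-2.9,  1. ,  0.3,  0.4]))
[[329.91178646 234.67546106]]
[ 0.49901046 -0.21315036  0.24294338] [-0.26473913  0.07231461 -0.9616048 ]
```

View pics/t2.png

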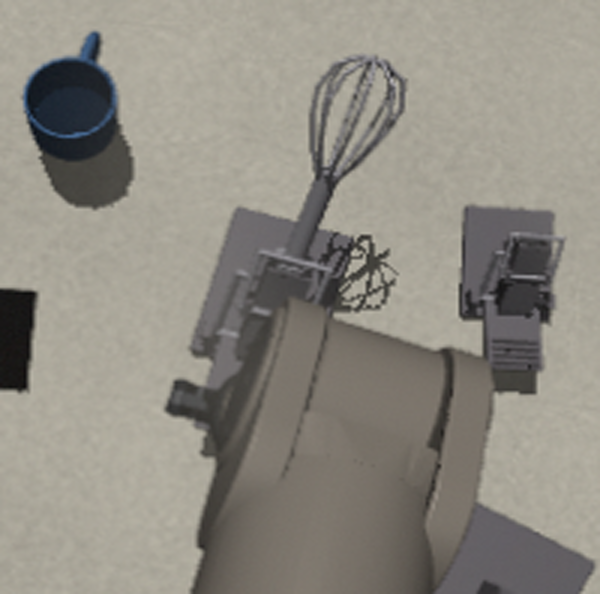

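```bash
python3 -m inch '{"dp":[[0,0,-3],[0,0,-3],[0,0,-3],[0,0,-3],[0,0,-3],[0,0,-3],[0,0,-3],[0,0,-2],[0,0,-2],[0,0,0]],"angular":[[0,0,0],[0,0,0],[0,0,0],[0,0,0],[0,0,0],[0,0,0],[0,0,0],[0,0,0],[0,0,0],[0,0,0]]}' 1 60
python3 -c "
from bench import capture
import cv2
for c in ['side','wrist']:
  a=capture(c)['pixels'][:,:,::-1]
  if c=='side': a=cv2.resize(a[125:235,220:340],None,fx=6,fy=5,interpolation=2)
  cv2.imwrite(f'pics/{c}3.png',a)"
```

```text
t: 4.5
tcp_pos: [0.4304, -0.1936, 0.0367]
ee_rot: [-1.571, 0.0, -1.842]
wrist_force: [0.2, 0.3, 0.7]
grip_width: -0.0003
```

View pics/side3.png

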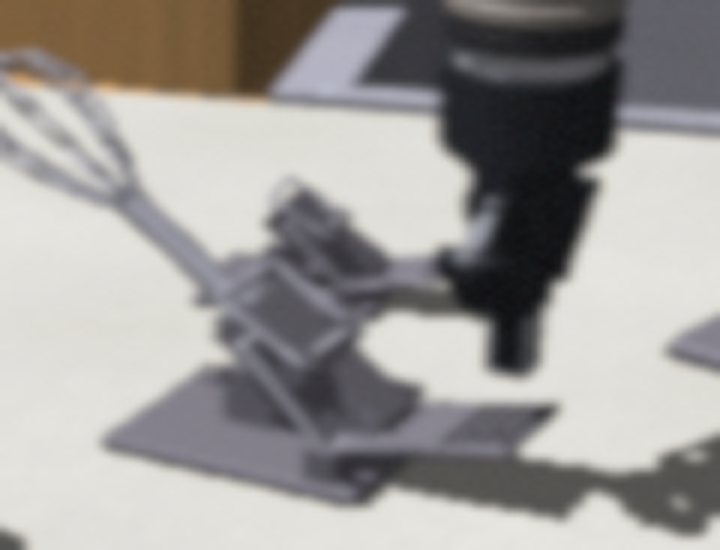

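View pics/wrist3.png

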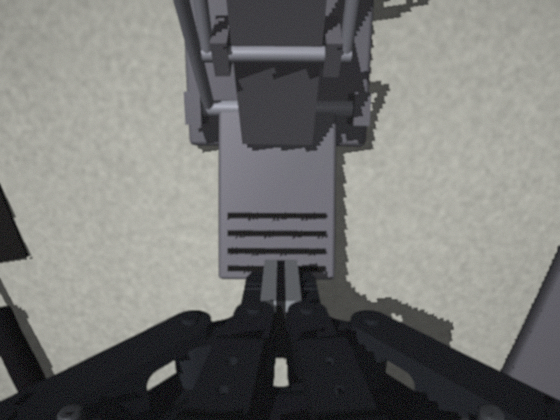

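```bash
python3 -m inch '{"dp":[[0,0,-3],[0,0,-3],[0,0,-3],[0,0,-3],[0,0,-3],[0,0,-2],[0,0,0],[0,0,0],[0,0,0],[0,0,0]],"angular":[[0,0,0],[0,0,0],[0,0,0],[0,0,0],[0,0,0],[0,0,0],[0,0,0],[0,0,0],[0,0,0],[0,0,0]]}' 1 60
python3 -c "
from bench import capture
import cv2
for c in ['side','wrist']:
  a=capture(c)['pixels'][:,:,::-1]
  if c=='side': a=cv2.resize(a[125:235,220:340],None,fx=6,fy=5,interpolation=2)
  cv2.imwrite(f'pics/{c}4.png',a)"
```

```text
t: 5.6
tcp_pos: [0.4308, -0.1937, 0.0202]
ee_rot: [-1.57, -0.0, -1.842]
wrist_force: [0.0, 0.3, 0.4]
grip_width: -0.0001
```

View pics/side4.png

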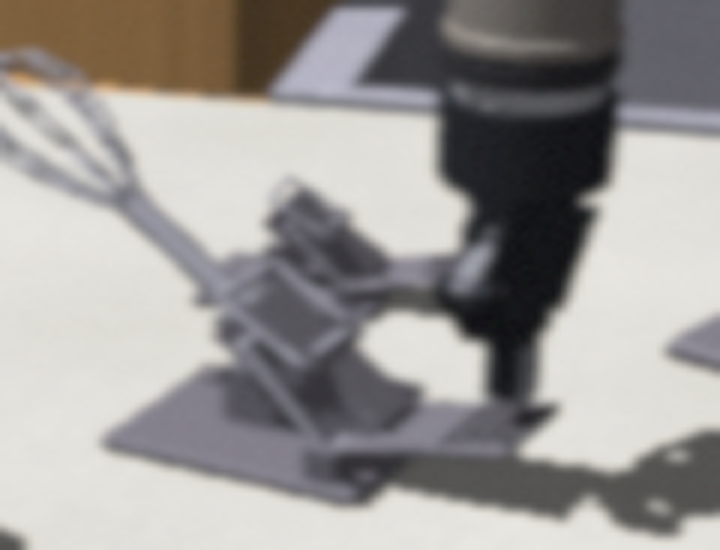

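View pics/wrist4.png

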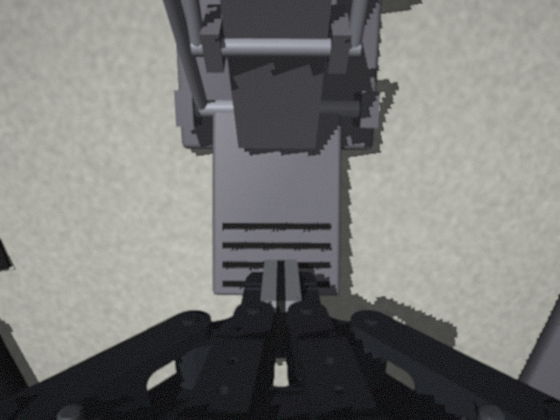

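```bash
python3 -m inch '{"dp":[[0,0,-2],[0,0,-2],[0,0,-2],[0,0,-2],[0,0,-2],[0,0,-2],[0,0,0],[0,0,0],[0,0,0],[0,0,0]],"angular":[[0,0,0],[0,0,0],[0,0,0],[0,0,0],[0,0,0],[0,0,0],[0,0,0],[0,0,0],[0,0,0],[0,0,0]]}' 1 60
python3 -c "
from bench import capture
import cv2
for c in ['side','wrist']:
  a=capture(c)['pixels'][:,:,::-1]
  if c=='side': a=cv2.resize(a[125:235,220:340],None,fx=6,fy=5,interpolation=2)
  cv2.imwrite(f'pics/{c}5.png',a)"
```

```text
t: 6.7
tcp_pos: [0.4306, -0.1937, 0.008]
ee_rot: [-1.571, -0.0, -1.842]
wrist_force: [-0.1, 1.3, 1.2]
grip_width: -0.0001
```

View pics/side5.png

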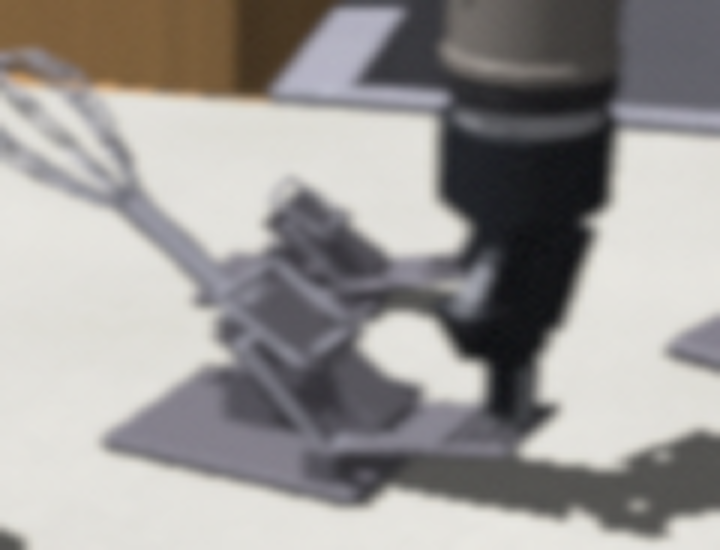

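```bash
python3 -m inch '{"dp":[[0,0,-2],[0,0,-2],[0,0,-2],[0,0,-2],[0,0,-2],[0,0,0],[0,0,0],[0,0,0],[0,0,0],[0,0,0]],"angular":[[0,0,0],[0,0,0],[0,0,0],[0,0,0],[0,0,0],[0,0,0],[0,0,0],[0,0,0],[0,0,0],[0,0,0]]}' 1 60
python3 -c "
from bench import capture
import cv2
for c in ['side','wrist']:
  a=capture(c)['pixels'][:,:,::-1]
  if c=='side': a=cv2.resize(a[125:235,220:340],None,fx=6,fy=5,interpolation=2)
  cv2.imwrite(f'pics/{c}6.png',a)"
```

```text
t: 7.8
tcp_pos: [0.4288, -0.1932, -0.0021]
ee_rot: [-1.575, -0.0, -1.842]
wrist_force: [-3.1, 1.0, 7.2]
grip_width: -0.0001
```

View pics/side6.png

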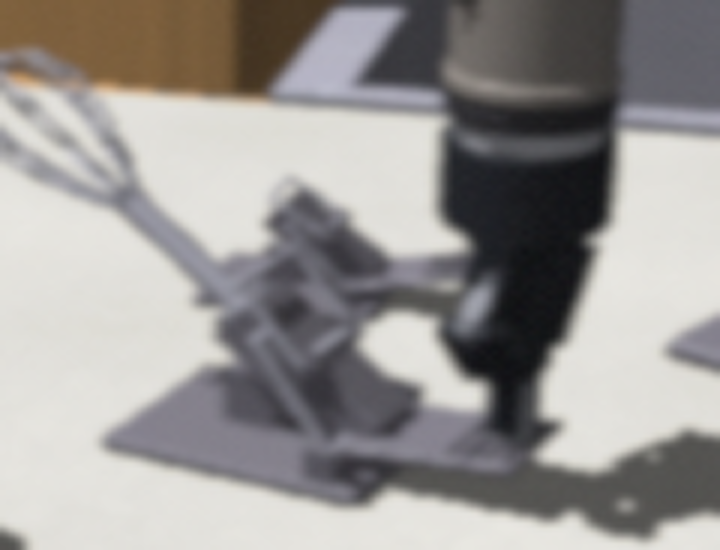

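View pics/wrist6.png

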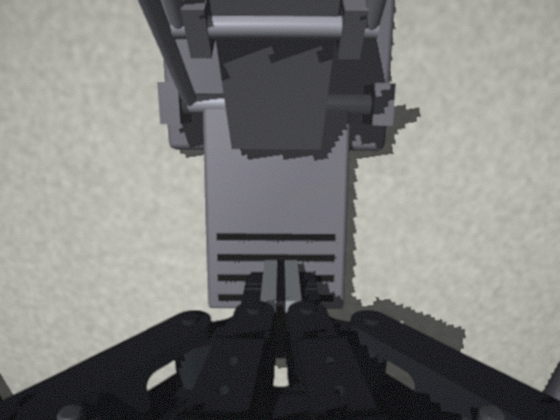

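```bash
python3 -m inch '{"dp":[[0,0,-2],[0,0,-2],[0,0,-2],[0,0,-2],[0,0,-2],[0,0,-2],[0,0,0],[0,0,0],[0,0,0],[0,0,0]],"angular":[[0,0,0],[0,0,0],[0,0,0],[0,0,0],[0,0,0],[0,0,0],[0,0,0],[0,0,0],[0,0,0],[0,0,0]]}' 1 60
```

```text
t: 8.9
tcp_pos: [0.428, -0.193, -0.0142]
ee_rot: [-1.576, -0.0, -1.842]
wrist_force: [-5.4, 1.8, 8.6]
grip_width: -0.0001
```

```bash
python3 -m inch '{"dp":[[0,0,-1],[0,0,-1],[0,0,-1],[0,0,-1],[0,0,-1],[0,0,0],[0,0,0],[0,0,0],[0,0,0],[0,0,0]],"angular":[[0,0,0],[0,0,0],[0,0,0],[0,0,0],[0,0,0],[0,0,0],[0,0,0],[0,0,0],[0,0,0],[0,0,0]]}' 1 60
python3 -c "
from bench import capture
import cv2
for c in ['side','wrist']:
  a=capture(c)['pixels'][:,:,::-1]
  if c=='side': a=cv2.resize(a[125:235,220:340],None,fx=6,fy=5,interpolation=2)
  cv2.imwrite(f'pics/{c}7.png',a)"
```

```text
t: 9.9
tcp_pos: [0.4281, -0.193, -0.018]
ee_rot: [-1.576, -0.0, -1.842]
wrist_force: [-7.5, 2.8, 16.7]
grip_width: 0.0002
```

View pics/side7.png

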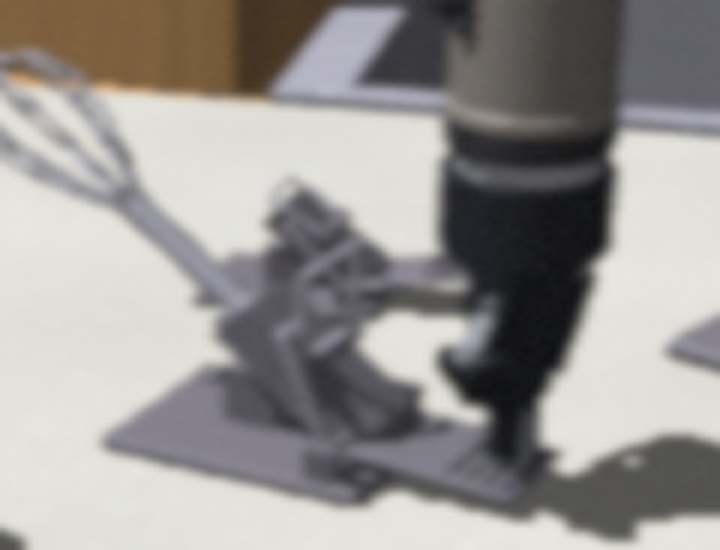

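View pics/wrist7.png

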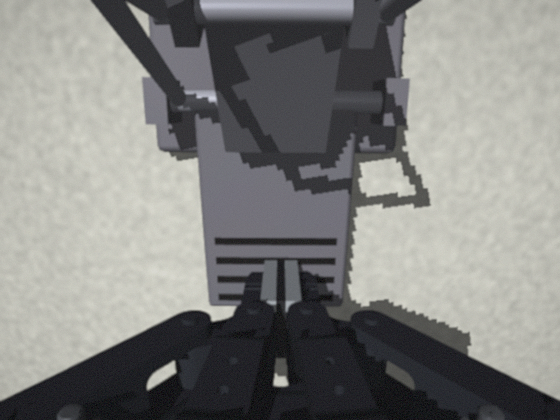

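```bash
python3 -m inch '{"dp":[[0,0,-1],[0,0,-1],[0,0,0],[0,0,0],[0,0,0],[0,0,10],[0,0,30],[0,0,40],[0,0,40],[0,0,40]],"angular":[[0,0,0],[0,0,0],[0,0,0],[0,0,0],[0,0,0],[0,0,0],[0,0,0],[0,0,0],[0,0,0],[0,0,0]]}' 1 60
python3 -c "
from bench import capture
import cv2
for c in ['side','wrist']:
  a=capture(c)['pixels'][:,:,::-1]
  if c=='side': a=cv2.resize(a[105:235,200:340],None,fx=5.5,fy=4.5,interpolation=2)
  cv2.imwrite(f'pics/{c}8.png',a)"
```

```text
t: 11.0
tcp_pos: [0.4305, -0.1936, 0.1402]
ee_rot: [-1.571, -0.0, -1.842]
wrist_force: [0.6, -0.7, -0.4]
grip_width: 0.0004
```

View pics/side8.png

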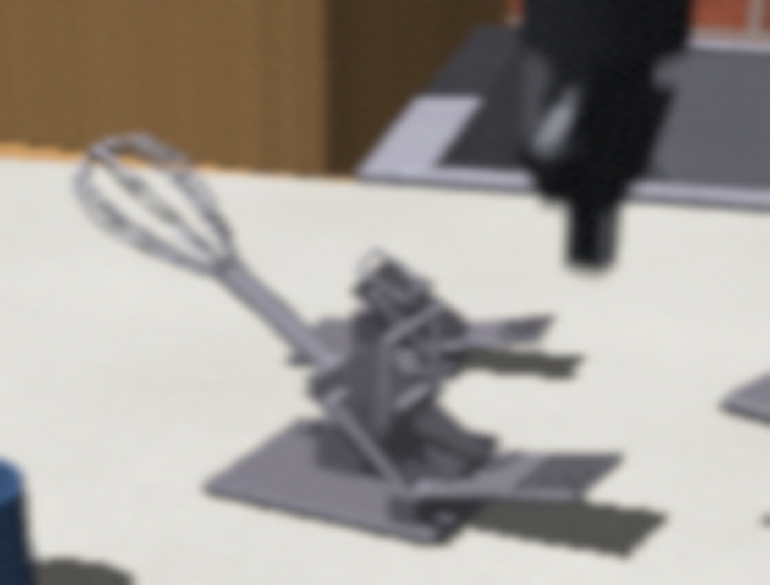

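View pics/wrist8.png

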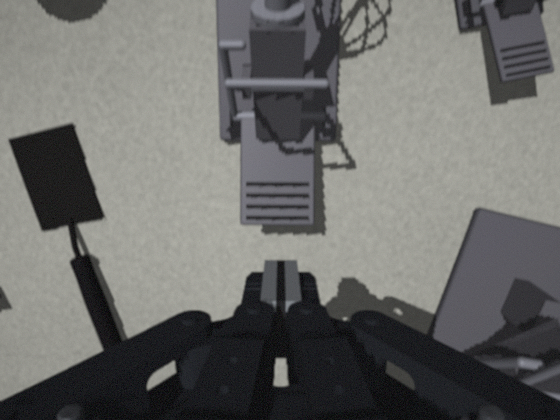

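```bash
python3 -m inch '{"dp":[[2,0,20],[5,-1,20],[10,-3,8],[14,-4,0],[14,-4,0],[14,-4,0],[14,-4,0],[14,-4,0],[14,-4,-4],[14,-3,-4]],"angular":[[-0.0185,-0.0673,0],[-0.0185,-0.0673,0],[-0.0185,-0.0673,0],[-0.0185,-0.0673,0],[-0.0185,-0.0673,0],[-0.0185,-0.0673,0],[-0.0185,-0.0673,0],[-0.0185,-0.0673,0],[-0.0185,-0.0673,0],[-0.0185,-0.0673,0]]}' 0 60
python3 - <<'E'
from bench import capture,bot
import cv2,numpy as np
from h import *
from scipy.spatial.transform import Rotation as R
s=bot.observe();print(s['joint_positions'].round(2),s['tcp_pos'])
M=R.from_euler('xyz',s['ee_rot']).as_matrix();print(M.round(3))
for c in ['side','wrist','top']:
  d=capture(c);a=d['pixels'][:,:,::-1].copy();np.savez(f'pics/{c}9.npz',**d)
  for k,col in ((0,(0,0,255)),(-.035,(0,255,0))):
    print(c,proj(d,s['tcp_pos']+k*M[:,1]),proj(d,s['tcp_pos']+[0,0,-k]))
  if c=='side': a=cv2.resize(a[65:235,180:360],None,fx=4,fy=3.5,interpolation=2)
  cv2.imwrite(f'pics/{c}9.png',a)
E
```

```text
t: 12.1
tcp_pos: [0.5457, -0.2252, 0.1785]
ee_rot: [-0.87, 0.001, -1.842]
wrist_force: [1.6, 1.7, -0.1]
grip_width: 0.0856
[ 0.6  -0.02 -0.17  2.19 -0.38  0.3  -1.08] [ 0.54568214 -0.22519766  0.17853542]
[[-0.268  0.621  0.736]
 [-0.963 -0.172 -0.205]
 [-0.001 -0.765  0.645]]
side [[265.26588834 153.68387456]] [[265.26588834 153.68387456]]
side [[272.93796351 145.59849745]] [[265.25017805 141.06740269]]
wrist [[280.09380202 240.75499878]] [[280.09380202 240.75499878]]
wrist [[279.99864095 269.64113678]] [[279.93653471 213.31690874]]
top [[352.56859607 175.94712904]] [[352.56859607 175.94712904]]
top [[351.73687465 185.11128116]] [[355.67335263 172.98797383]]
```

View pics/side9.png

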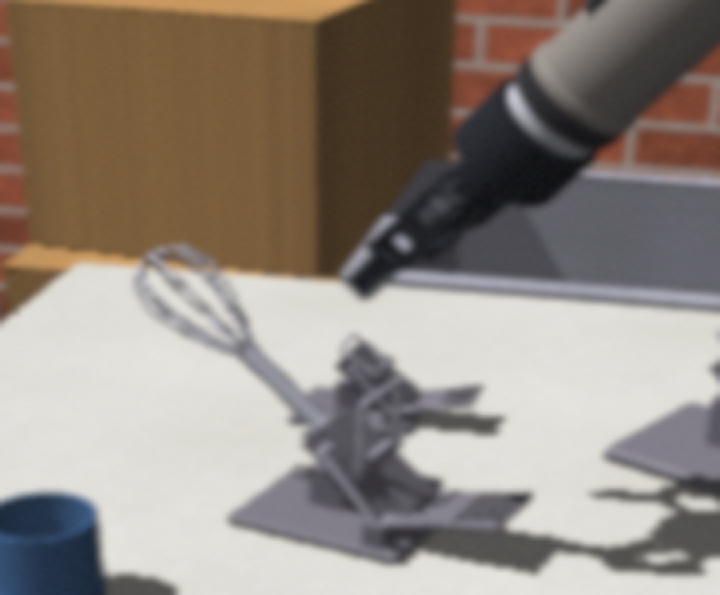

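View pics/wrist9.png

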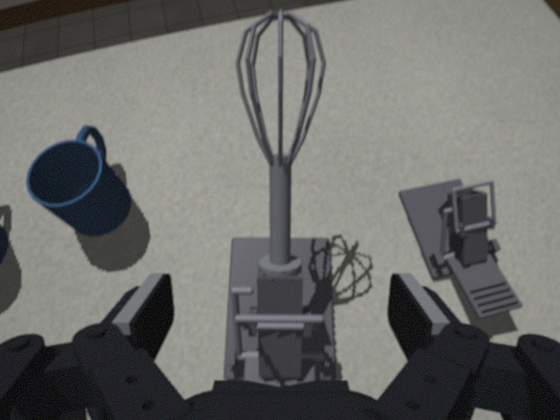

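View pics/top9.png

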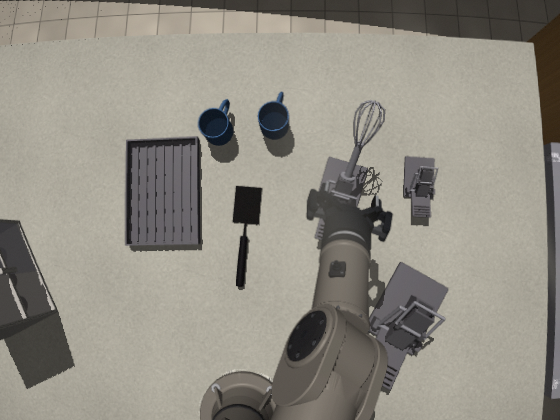

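```bash
python3 - <<'E'
from h import *
from bench import bot
from scipy.spatial.transform import Rotation as R
s=bot.observe();M=R.from_euler('xyz',s['ee_rot']).as_matrix();p=s['tcp_pos']
S=load('side',9);W=load('wrist',9)
cw=M.T@(-W['R'].T@W['t']-p);print('cam in tool',cw)
for k in (0,-.013,-.02,-.035,-.048):
  print(k,'closed front edge',proj(W,p+M@[0,k,.011*np.sign(cw[2])]),'closed ctr',proj(W,p+M@[0,k,0]))
  for j in (1,-1): print('  open tip inner',proj(W,p+M@[j*.0425,k,.011*np.sign(cw[2])]),'side',proj(S,p+M@[j*.05,k,0]), 'side zb',proj(S,p+M@[j*.05,-.013,0]+[0,0,-.013-k]))
E
```

```text
cam in tool [ 0.00065392 -0.17858297  0.06824843]
0 closed front edge [[278.32141267 226.03987249]] closed ctr [[278.33420119 246.18594715]]
  open tip inner [[361.09033171 226.03044208]] side [[274.57054274 148.78511683]] side zb [[277.26566619 150.35876806]]
  open tip inner [[195.51432301 225.96919216]] side [[256.39994148 161.21054448]] side zb [[259.27597798 162.92685795]]
-0.013 closed front edge [[278.22690993 234.3525086 ]] closed ctr [[278.24264471 255.75780659]]
  open tip inner [[366.85398379 234.30434113]] side [[277.32957205 145.86167821]] side zb [[277.32957205 145.86167821]]
  open tip inner [[189.55835086 234.24399936]] side [[259.23115955 158.15074729]] side zb [[259.23115955 158.15074729]]
-0.02 closed front edge [[278.17028995 239.3384669 ]] closed ctr [[278.18793371 261.4855779 ]]
  open tip inner [[370.30433058 239.26253886]] side [[278.83205138 144.27006962]] side zb [[277.36434972 143.41897437]]
  open tip inner [[185.9929081 239.2029311]] side [[260.77460117 156.48317104]] side zb [[259.20699892 155.55440362]]
-0.035 closed front edge [[278.03256514 251.48402887]] closed ctr [[278.05531046 275.39506051]]
  open tip inner [[378.68717245 251.32495797]] side [[282.09205836 140.81765204]] side zb [[277.43975113 138.1340877 ]]
  open tip inner [[177.33062494 251.26762744]] side [[264.12748867 152.86177676]] side zb [[259.15517139 149.93211208]]
-0.048 closed front edge [[277.89094548 263.9991745 ]] closed ctr [[277.91962802 289.66248567]]
  open tip inner [[387.2907075 263.7291011]] side [[284.96275078 137.77863659]] side zb [[277.50608211 133.49750107]]
  open tip inner [[168.44072812 263.67465506]] side [[267.08450679 149.66926886]] side zb [[259.11020591 144.9939016 ]]
```

```bash
python3 - <<'E'
from h import *
W=load('wrist',9)
u=np.array([.9643,-.2647,0]);a=np.cos(np.radians(40))*u+[0,0,np.sin(np.radians(40))];m=np.array([.558,-.2284,.08])
for s in (0,.003,.006,.047,.083,.18): print(s,proj(W,m+s*a))
for q in (1,-1):
  v=np.array([.2647,.9643,0]); print(proj(W,m+.047*a+q*.008*v),proj(W,m+.13*a+q*.03*v))
E
```

```text
0 [[280.06628454 267.90261573]]
0.003 [[280.05227267 264.3565429 ]]
0.006 [[280.03817698 260.78753419]]
0.047 [[279.83703955 209.67164897]]
0.083 [[279.64725717 161.11578315]]
0.18 [[279.07809882  13.42380676]]
[[269.03857531 209.71054976]] [[235.46508068  92.79171042]]
[[290.63550867 209.63326987]] [[323.29875514  92.47940816]]
```

```bash
python3 - <<'E'
from h import *
W=load('wrist',9)
u=np.array([.9643,-.2647,0]);a=np.cos(np.radians(40))*u+[0,0,np.sin(np.radians(40))];m=np.array([.558,-.2284,.08])
d=np.array([.620,-.170,-.766])
n=cv2.undistortPoints(np.array([[[279,319.]]]),W['camera_matrix'],W['dist_coeffs'])[0,0]
for dep in (.2,.216,.23):
  X=W['R'].T@(dep*np.array([*n,1])-W['t']); print(dep,X,'s',(X-m)@a,'out',-(X-m)@d)
E
```

```text
0.2 [ 0.51140606 -0.21499696  0.15104493] s 0.008530252013040984 out 0.08558717965120038
0.216 [ 0.51357954 -0.21551784  0.13454722] s -0.0003631043878467562 out 0.07151381987090909
0.23 [ 0.51548135 -0.21597361  0.12011172] s -0.00814479123862342 out 0.059199630063154166
```

```bash
python3 -m inch '{"dp":[[8,-2,-9],[8,-2,-9],[8,-2,-9],[7,-2,-9],[6,-2,-10],[6,-2,-10],[6,-1.5,-10],[6,-1.5,-10],[6,-1.5,-10],[0,0,0]],"angular":[[0.0093,0.0338,0],[0.0093,0.0338,0],[0.0093,0.0338,0],[0.0093,0.0338,0],[0,0,0],[0,0,0],[0,0,0],[0,0,0],[0,0,0],[0,0,0]]}' 0 60
python3 - <<'E'
from bench import capture,bot
from h import *
from scipy.spatial.transform import Rotation as R
s=bot.observe();print(s['joint_positions'].round(2),s['tcp_pos'])
M=R.from_euler('xyz',s['ee_rot']).as_matrix();print(M.round(3))
g=s['tcp_pos']-.054*M[:,1]
print('to go',1000*(np.array([.5949,-.2385,.1121])-g), 'tool',1000*M.T@(np.array([.5949,-.2385,.1121])-g))
for c in ['side','wrist']:
  d=capture(c);a=d['pixels'][:,:,::-1].copy()
  if c=='side': a=cv2.resize(a[65:235,180:360],None,fx=4,fy=3.5,interpolation=2)
  cv2.imwrite(f'pics/{c}10.png',a)
E
```

```text
t: 13.25
tcp_pos: [0.6059, -0.2406, 0.0906]
ee_rot: [-1.017, 0.002, -1.841]
wrist_force: [-0.7, 0.3, 0.2]
grip_width: 0.0856
[ 0.52  0.27 -0.15  2.01 -0.08  0.31 -1.39] [ 0.60589011 -0.24064235  0.09056084]
[[-0.267  0.508  0.819]
 [-0.964 -0.139 -0.228]
 [-0.002 -0.85   0.526]]
to go [ 16.42287531  -5.35380083 -24.37745722] tool [ 0.824688   29.80858082  1.84467781]
```

View pics/side10.png

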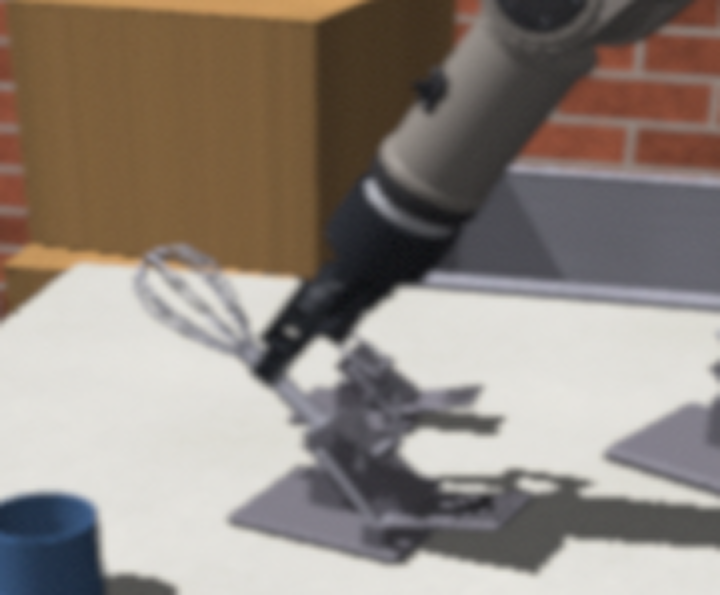

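View pics/wrist10.png

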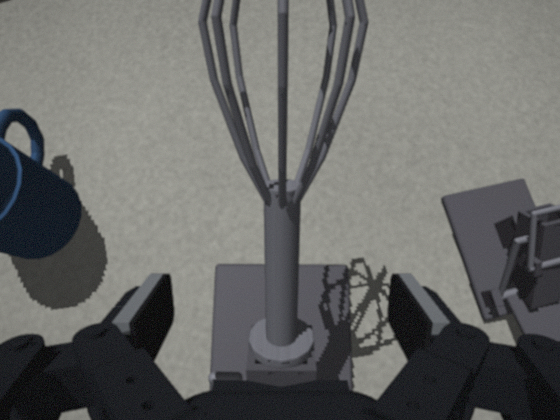

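```bash
python3 -m inch '{"dp":[[3,-1,-4],[3,-1,-4],[3,-1,-5],[3,-1,-5],[3,-1,-4],[1.5,-0.4,-2.4],[0,0,0],[0,0,0],[0,0,0],[0,0,0]],"angular":[[0,0,0],[0,0,0],[0,0,0],[0,0,0],[0,0,0],[0,0,0],[0,0,0],[0,0,0],[0,0,0],[0,0,0]]}' 0 60
python3 - <<'E'
from bench import capture,bot
from h import *
from scipy.spatial.transform import Rotation as R
s=bot.observe();print(s['joint_positions'].round(2),s['tcp_pos'])
M=R.from_euler('xyz',s['ee_rot']).as_matrix()
g=s['tcp_pos']-.054*M[:,1]
print('tool',1000*M.T@(np.array([.5949,-.2385,.1121])-g))
for c in ['side','wrist']:
  d=capture(c);a=d['pixels'][:,:,::-1].copy()
  if c=='side': a=cv2.resize(a[65:235,180:360],None,fx=4,fy=3.5,interpolation=2)
  cv2.imwrite(f'pics/{c}11.png',a)
E
```

```text
t: 14.35
tcp_pos: [0.6232, -0.2467, 0.0689]
ee_rot: [-1.013, 0.001, -1.842]
wrist_force: [1.0, -0.1, 0.9]
grip_width: 0.0853
[ 0.5   0.34 -0.14  1.99 -0.07  0.26 -1.39] [ 0.62324373 -0.24666606  0.0689322 ]
tool [-0.34880914  1.76256526 -2.15383482]
```

View pics/side11.png

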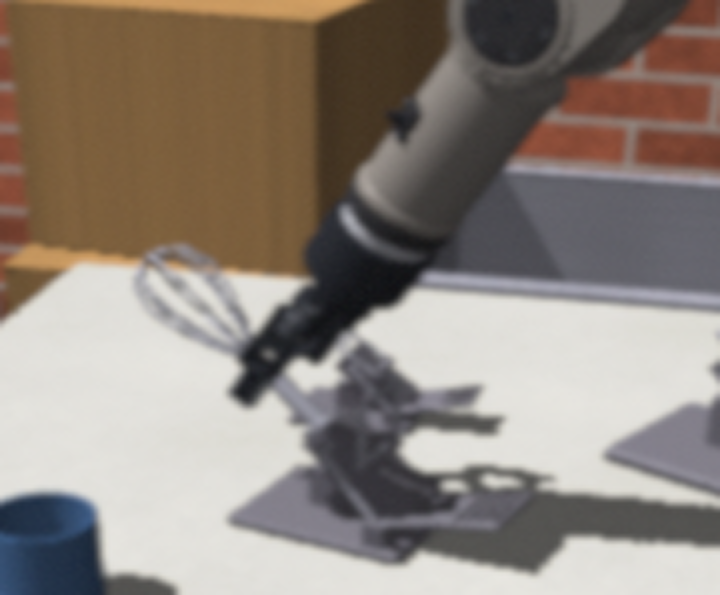

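View pics/wrist11.png

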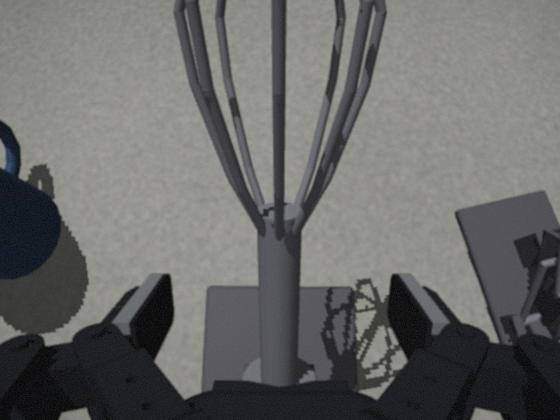

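```bash
python3 -m inch '{"dp":[[0,0,-1],[0,0,0],[0,0,0],[0,0,0],[0,0,0],[0,0,0],[0,0,0],[0,0,0],[0,0,0],[0,0,0]],"angular":[[0,0,0],[0,0,0],[0,0,0],[0,0,0],[0,0,0],[0,0,0],[0,0,0],[0,0,0],[0,0,0],[0,0,0]]}' 1 70
python3 - <<'E'
from bench import capture,bot
from h import *
for c in ['side','wrist']:
  d=capture(c);a=d['pixels'][:,:,::-1].copy()
  if c=='side': a=cv2.resize(a[65:235,180:360],None,fx=4,fy=3.5,interpolation=2)
  cv2.imwrite(f'pics/{c}12.png',a)
E
```

```text
t: 15.45
tcp_pos: [0.6232, -0.2464, 0.0677]
ee_rot: [-1.013, 0.002, -1.841]
wrist_force: [-0.0, 0.5, 0.8]
grip_width: 0.0137
```

View pics/wrist12.png

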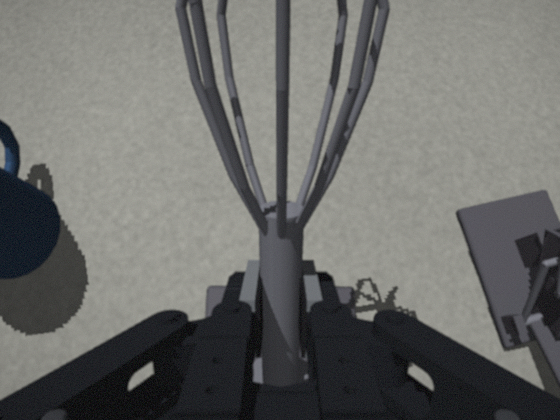

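```bash
python3 -m inch '{"dp":[[3.7,-1,3.2],[3.7,-1,3.2],[3.7,-1,3.2],[3.7,-1,3.2],[3.7,-1,3.2],[3.7,-1,3.2],[3.7,-1,3.2],[3.7,-1,3.2],[3.7,-1,3.2],[3.7,-1,3.2]],"angular":[[0,0,0],[0,0,0],[0,0,0],[0,0,0],[0,0,0],[0,0,0],[0,0,0],[0,0,0],[0,0,0],[0,0,0]]}' 1 70
python3 - <<'E'
from bench import capture,bot
from h import *
print(bot.observe()['joint_positions'].round(2))
for c in ['side','wrist']:
  d=capture(c);a=d['pixels'][:,:,::-1].copy()
  if c=='side': a=cv2.resize(a[65:235,180:360],None,fx=4,fy=3.5,interpolation=2)
  cv2.imwrite(f'pics/{c}13.png',a)
E
```

```text
t: 16.55
tcp_pos: [0.6606, -0.2567, 0.0999]
ee_rot: [-1.013, 0.002, -1.842]
wrist_force: [-0.7, 0.5, -1.4]
grip_width: 0.0134
[ 0.47  0.36 -0.11  1.86 -0.05  0.37 -1.42]
```

View pics/side13.png

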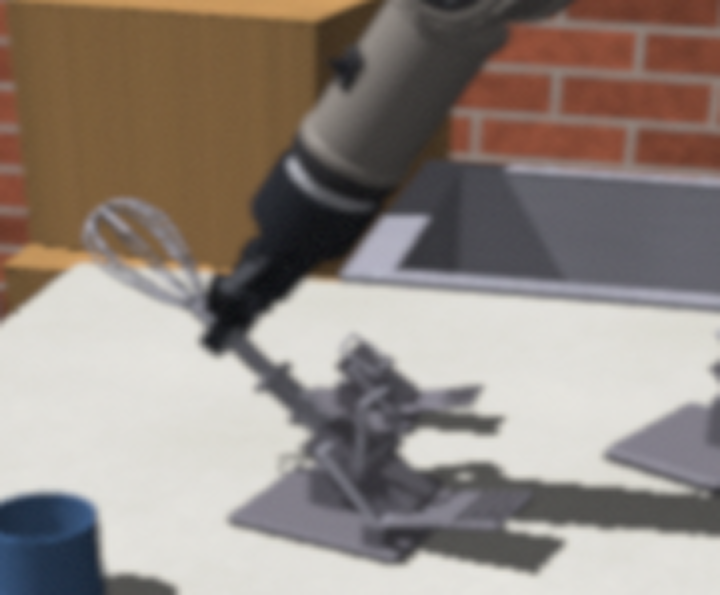

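View pics/wrist13.png

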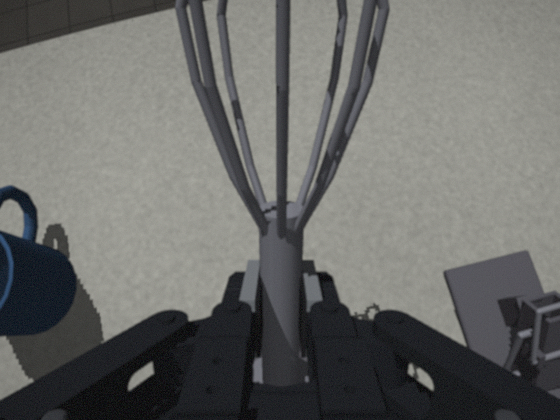

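The whisk is sliding out cleanly (no slip: the neck stays at column 281 in the wrist view, collar visible out of the sleeve at (275,378) in the side crop). I'll keep drawing.

```bash
python3 -m inch '{"dp":[[6,-1.7,5.3],[6,-1.7,5.3],[6,-1.7,5.3],[6,-1.7,5.3],[6,-1.7,5.3],[6,-1.7,5.3],[6,-1.7,5.3],[6,-1.7,5.3],[6,-1.7,5.3],[6,-1.7,5.3]],"angular":[[0,0,0],[0,0,0],[0,0,0],[0,0,0],[0,0,0],[0,0,0],[0,0,0],[0,0,0],[0,0,0],[0,0,0]]}' 1 70
python3 - <<'E'
from bench import capture,bot
from h import *
print(bot.observe()['joint_positions'].round(2))
for c in ['side']:
  d=capture(c);a=d['pixels'][:,:,::-1].copy()
  if c=='side': a=cv2.resize(a[65:235,180:360],None,fx=4,fy=3.5,interpolation=2)
  cv2.imwrite(f'pics/{c}14.png',a)
E
```

```text
t: 17.65
tcp_pos: [0.7206, -0.2737, 0.153]
ee_rot: [-1.013, 0.002, -1.841]
wrist_force: [0.8, 0.7, -3.2]
grip_width: 0.0137
[ 0.43  0.41 -0.09  1.63 -0.03  0.54 -1.46]
```

View pics/side14.png

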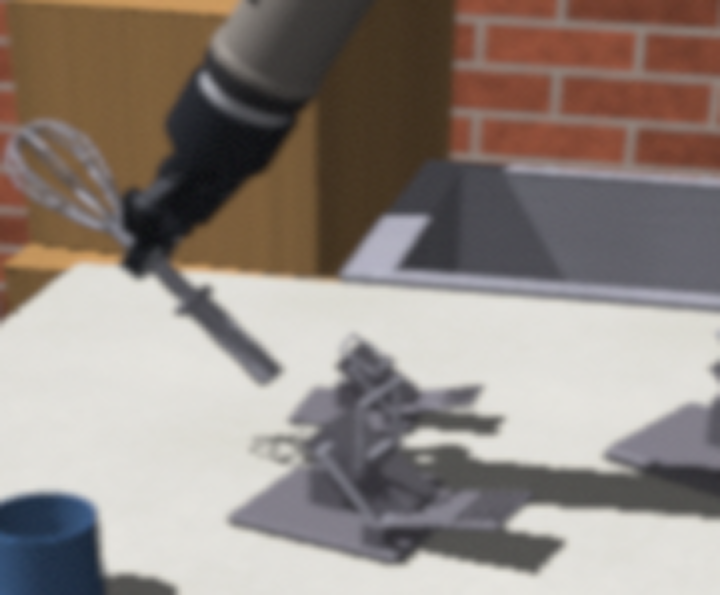

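```bash
python3 -m inch '{"dp":[[0,0,12],[-8,0,10],[-12,0,8],[-12,0,8],[-12,2,8],[-12,3,7],[-12,5,5],[-12,5,5],[-12,5,4],[-8,0,0]],"angular":[[0.0185,0.0673,0],[0.0185,0.0673,0],[0.0185,0.0673,0],[0.0185,0.0673,0],[0.0185,0.0673,0],[0.0185,0.0673,0],[0.0185,0.0673,0],[0.0185,0.0673,0],[0.0185,0.0673,0],[0.0185,0.0673,0]]}' 1 70
python3 - <<'E'
from bench import capture,bot
from h import *
print(bot.observe()['joint_positions'].round(2))
for c in ['side','wrist']:
  d=capture(c);a=d['pixels'][:,:,::-1].copy()
  cv2.imwrite(f'pics/{c}15.png',a)
E
```

```text
t: 18.7
tcp_pos: [0.6209, -0.2529, 0.2214]
ee_rot: [-1.71, 0.0, -1.841]
wrist_force: [0.0, -0.2, -0.7]
grip_width: 0.0139
[ 0.36  0.71 -0.02  0.84  0.03  1.73 -1.49]
```

View pics/side15.png

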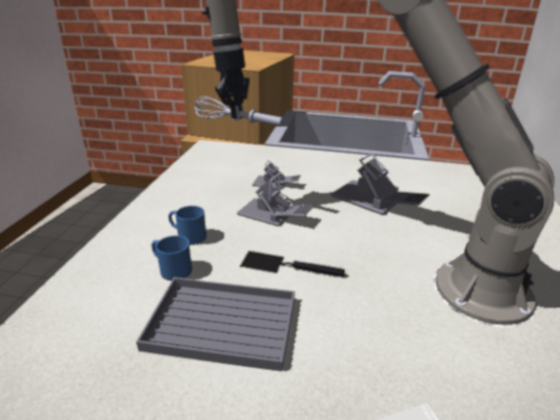

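View pics/wrist15.png

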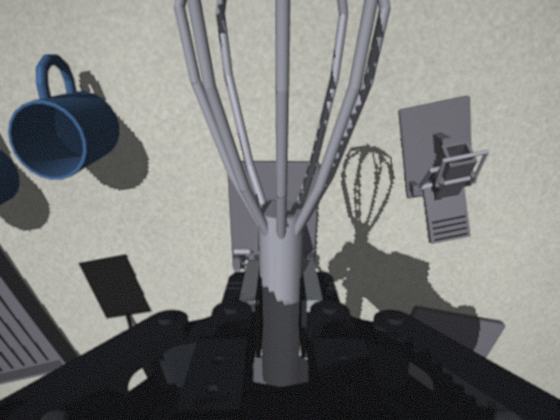

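```bash
python3 -m inch '{"dp":[[-4,20,0],[-8,32,0],[-10,38,0],[-10,38,0],[-10,38,0],[-10,38,0],[-8,38,0],[-8,36,0],[-8,30,0],[-4,22,0]],"angular":[[0,0,0],[0,0,0],[0,0,0],[0,0,0],[0,0,0],[0,0,0],[0,0,0],[0,0,0],[0,0,0],[0,0,0]]}' 1 70
python3 -m inch '{"dp":[[-4,20,-4],[-4,22,-4],[-4,22,-5],[-3,20,-5],[-2,16,-5],[-1,12,-5],[0,8,-4],[0,4,-4],[0,2,-2],[0,0,0]],"angular":[[0,0,0],[0,0,0],[0,0,0],[0,0,0],[0,0,0],[0,0,0],[0,0,0],[0,0,0],[0,0,0],[0,0,0]]}' 1 70
python3 - <<'E'
from bench import capture,bot
from h import *
s=bot.observe()
print(s['joint_positions'].round(2),s['tcp_pos'],s['grip_width'])
for c in ['side','wrist','top']:
  d=capture(c);a=d['pixels'][:,:,::-1].copy();np.savez(f'pics/{c}16.npz',**d)
  cv2.imwrite(f'pics/{c}16.png',a)
E
```

```text
t: 19.8
tcp_pos: [0.5394, 0.0797, 0.2202]
ee_rot: [-1.709, 0.002, -1.839]
wrist_force: [1.0, 0.3, -2.2]
grip_width: 0.0136
t: 20.8
tcp_pos: [0.5223, 0.2017, 0.1811]
ee_rot: [-1.711, -0.001, -1.843]
wrist_force: [0.3, 0.0, -2.8]
grip_width: 0.0132
[-0.22  0.44 -0.18  1.37 -0.01  1.45 -2.23] [0.52228803 0.2016888  0.18111843] 0.013214138714016336
```

View pics/side16.png

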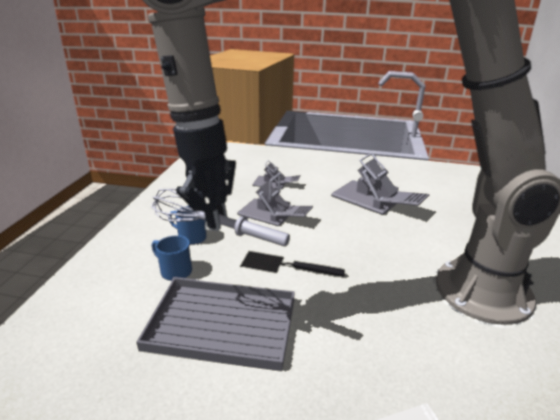

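View pics/top16.png

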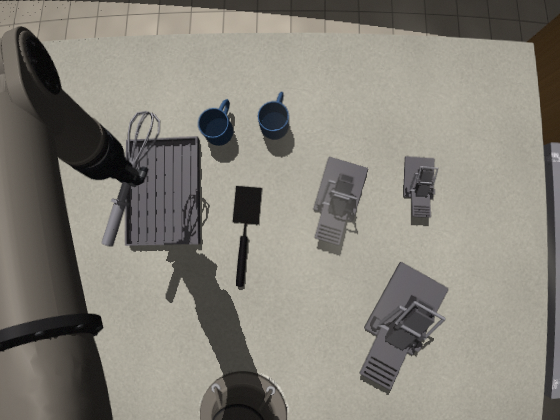

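View pics/wrist16.png

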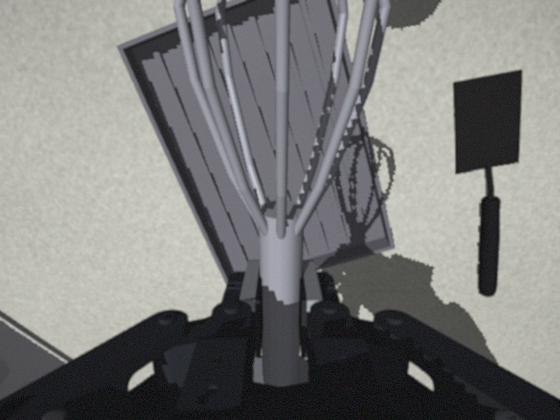

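```bash
python3 - <<'E'
import cv2
a=cv2.imread('pics/top16.png')[100:260,80:220]; b=cv2.imread('pics/side16.png')[170:270,140:300]
cv2.imwrite('pics/tc16.png',cv2.resize(a,None,fx=3.5,fy=3.5,interpolation=2))
cv2.imwrite('pics/sc16.png',cv2.resize(b,None,fx=4.5,fy=4.5,interpolation=2))
E
```

```text
(no output)
```

View pics/tc16.png

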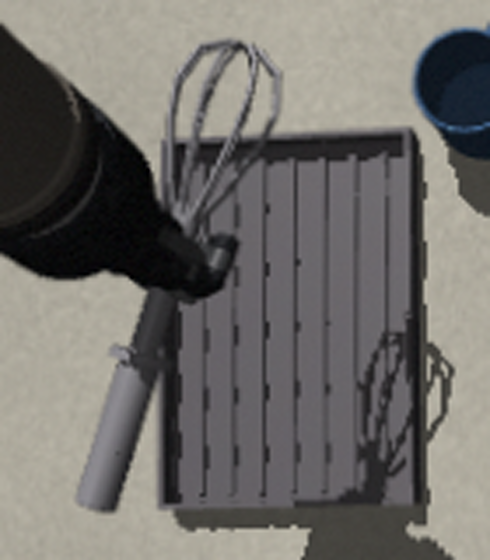

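View pics/sc16.png

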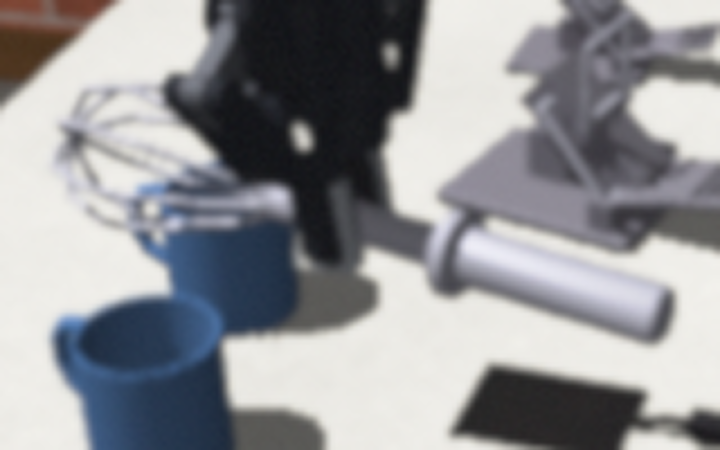

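```bash
python3 - <<'E'
from h import *
T=load('top',16);S=load('side',16)
H=tri([(T,(107.7,244.3)),(S,(286.7,239.3))]);C=tri([(T,(120.6,201.4)),(S,(240,226))]);E=tri([(T,(148.6,112)),(S,(155.1,198.4))])
for x in (H,C,E): print(x)
h,e=H[0],E[0]; print(np.linalg.norm(e-h),'mid',(h+e)/2+.0,'elev',np.degrees(np.arcsin((e-h)[2]/np.linalg.norm(e-h))))
print('tray',np.mean([atz(T,uv,.025) for uv in [(126.7,140),(198.1,137.4),(200,243),(126.7,244)]],0))
print('traySide',[atz(S,uv,.025).round(3) for uv in [(178,282),(296,292),(283,362),(142,352)]])
E
```

```text
(array([0.405 , 0.2336, 0.2313]), array([-0.1, -0.4,  0.4,  0. ]))
(array([0.4853, 0.2122, 0.231 ]), array([-0.1, -0.3,  0.3,  0. ]))
(array([0.6549, 0.1653, 0.2362]), array([-0.1, -0.3,  0.3,  0.1]))
0.2591117712493973 mid [0.52995 0.19945 0.23375] elev 1.0835712109788993
tray [0.53019041 0.20364257 0.025     ]
traySide [array([0.649, 0.139, 0.025]), array([0.402, 0.117, 0.025]), array([0.396, 0.294, 0.025]), array([0.635, 0.324, 0.025])]
```

```bash
python3 -m inch '{"dp":[[0,0,0],[0,0,0],[0,0,0],[0,0,0],[0,0,0],[0,0,0],[0,0,0],[0,0,0],[0,0,0],[0,0,0]],"angular":[[0,0,0],[0,0,0],[0,0,0],[0,0,0],[0,0,0],[0,0,0],[0,0,0],[0,0,0],[0,0,0],[0,0,0]]}' 1 70
python3 -c "
from bench import bot
s=bot.observe();print(abs(s['dq']).max());print(bot.job_done())"
```

```text
t: 21.95
tcp_pos: [0.5222, 0.2024, 0.1816]
ee_rot: [-1.711, -0.0, -1.842]
wrist_force: [0.1, 0.5, -1.2]
grip_width: 0.0135
0.0016133499226394935
the job is handed in; nothing more can be done
None
```

I pressed the pedal to its stop, drew the whisk out, levelled it and held it over the tray. The job was handed in at about 22 s, still gripping; `bot.job_done()` gives no verdict.

- **Pedal:** At the stop the wrist force jumped from about 9 N to 17 N, and the pictures showed the bail swung back and staying there. I had no direct reading of the pedal angle.
- **Drawing out:** I gripped the neck with the gripper leaning 32° (8° off square) to keep it clear of the open bail, then pulled about 130 mm along the whisk's axis. The side picture showed the handle clear of the sleeve.
- **Final pose, from the top and side pictures:**
  - The whisk's middle is at (0.530, 0.199, 0.234) m and the tray's middle at (0.530, 0.204) m, about 5 mm apart.
  - The whisk is about 1° off level and about 0.23 m above the counter.
  - The measured length came out at 259 mm against the 260 mm given.
  - The arm is still, and the cups and spatula look unmoved.
- **What disagreed:**
  - The reported TCP lay about 35 mm beyond the real fingertips along the tool. The pictures and the pedal contact height both showed this, and I corrected for it.
  - The grip width read 13.5 mm on a 16 mm neck, but I saw no slip.

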